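Slide the dish under the reader's hood and hold the filter knob at its third stop

ROBOT

A 6-joint arm with a two-finger parallel gripper is mounted at the origin on a cart in front of the work surface, level with it; the furniture and walls round the work are solid. World frame = base frame: x ahead of the robot, y to its left, z up, the work surface at z = 0. Lengths are in m, angles in rad, forces in N, time in s.
With the tool pointing down it reaches from about 0.375 to 0.925 m from the base axis. Payload 5.7 kg.
Tool frame: the origin (TCP) lies at the very end of the fingers, on their centre line; the grasp point (between the pads) lies robot.grip_point_offset behind it (robot.grip_point_offset is the distance from the TCP to the grasp point, in m); z points along the fingers, y is the direction in which the jaws open and shut (so a half turn about z gives the same grasp; the last joint's range is limited). The gripper opens to 88 mm and grips with 3 to 60 N. Pads are 20 mm wide; open, the fingers measure 115 mm over their backs; the gripper's body (75 mm by 178 mm) begins 61 mm behind the grasp point.
Start: joints at [-1.365, 0.359, 1.51, -0, 1.272, -0.115], TCP at [0.189, -0.569, 0.184] pointing down, gripper open.
Joint ranges: [-2.97, 2.97], [-1.01, 2.36], [0.21, 2.38], [-0.96, 4.11], [0.2, 2.71], [-2.98, 2.98]. Speed limits (rad/s): [2.39, 2.39, 3.14, 3.14, 3.14, 3.14].

INTERFACE

Orientations are given as a rotation vector (axis times angle).
In Python, from station import robot gives the robot as it stands. Calls block until the motion is done:
- robot.move_to(position, orientation): joint-space move of the TCP to a pose.
- robot.line_to(position, v=0.15, rotation=None, threshold=None): straight line of the TCP; rotation=None keeps the orientation; v is the mean speed in m/s. With threshold (N) it stops when the force on the tool has changed by that much, and returns True; else False.
- robot.goto_joints(angles): joint-space move.
- robot.gripper_to(opening, f_grip=None): finger opening in m; f_grip is the grip in N (None keeps the last); returns when the fingers have stopped.
- robot.pause(seconds).
- robot.ik(position, orientation): joint angles nearest the present ones, or None.
- robot.observe(): the state.
- robot.get_image(name): name is "scene" or "top" or "wrist"; returns a dict with "color" (480x640x3 uint8, blue, green, red), "K" (3x3 intrinsics, pixels), "pose" (4x4, takes a point from camera to world coordinates). Camera axes: x right, y up, looking along -z (the intrinsics and any distortion apply to the point x, -y, -z); pixel columns grow to the right and rows downward; lengths in m; the calibration is good to about 2 mm. A picture is of the moment at which its call begins. There is no depth.
A pose or a line that the arm cannot do raises robot.IKError and nothing moves.
- robot.sign_off(): hands the job in, once; it reports no verdict.
The state is a dict: "time_s": time; "joints": joint angles; "joint_vel": joint speeds; "joint_efforts": joint torques, N m; "tool_pos": TCP position; "eef_rot": TCP orientation; "force": force on the tool from outside, world axes, zero at the start; "wrist_torque": the same for the moment, N m; "finger_gap": finger opening in m.
Only numpy, scipy, OpenCV 4.12 (cv2) and the standard library are available. Lean on these libraries where they do the work, as an engineer would, in place of code of your own. Each camera call takes 0.05 s, during which the arm holds its last target. There are 200 camera calls.

TASK

Take a filtered reading of the culture dish: push the dish carrier along its lane under the reader's hood until it is fully home, and only then turn the filter knob clockwise from its home mark, counting the clicks, to the third stop, without going over to the fourth. The knob springs back if let go, so the program finishes while the fingers still hold the knob at the third stop; the carrier stays home with the dish in it, and the things round the reader stay where they are.

Things in the scene. Friction and masses are not known exactly. Their poses are not given: they have to be found in the camera images.
- reader: White dish reader fixed to the table, base 230 (its x) x 260 mm (its y), top at 18 mm. Origin on the table, 125 mm behind the base's front edge, midway in y. x to its back (yaw varies), y left, z up. Left half: lane along x, centre y=+62, between rails 30 mm high, ending under a grey hood. Right half: filter knob, axis x=-35, y=-66; a plunger block 40 mm high stands right of it (y -111 to -130).
- carrier (a joint): Slide of the aluminium dish carrier, in m: 0 = all the way out (start), grows towards +x of the reader, 0.095 = fully home against its end stop with the dish under the hood. Friction about 1.2 N; it stays where it is left.
- carrier_grip (a point): Grip point of the blue upright fin on the carrier's near end; the fin is 26 mm long (reader x), 12 mm thick (reader y) and reaches from 28 to 76 mm above the table; this point is on its mid-plane at 63 mm. Axes as the reader's. It moves with the carrier; fully home, the fin's back face stands 19 mm before the hood's front.
- hood_mouth (a point): Middle of the lower front edge of the grey hood over the lane's far end, 51 mm above the table (clear height; the dish's top passes at 38 mm). From here the hood reaches 82 mm back and 48 mm to either side; its top is 80 mm above the table. Axes as the reader's.
- knob (a joint): Black filter knob, rad: 0 = home mark (start, end stop), grows clockwise seen from above. Stops (clicks) every 0.419 (24 degrees): 0.419, 0.838, 1.257 (third), 1.676, 2.094 (end). Ball plunger over pins: resistance is highest leaving a stop, gives way half-way, least on arriving. A return spring drives it back to 0 when let go; turning takes 0.02 to 0.18 N m.
- knob_grip (a point): Centre of the knob's bar grip, on its axis, 64 mm above the table. Bar 50 mm long along this point's x, 14 mm thick along its y, 48 to 76 mm above the table, over a skirt of 27 mm radius (top at 48); z up. White pointer line at the bar's -x end. At home its x axis is 0.6 rad anticlockwise of the reader's x. Below: steel plate of 39 mm radius with brass pins up to 36 mm.
- rack: Small wire tube rack with three capped tubes, 46 x 107 mm, 72 mm high with tubes, standing loose to the right of the reader; leave alone.
- yellow_pot: Specimen pot with a yellow cap, 50 mm wide, 55 mm high, loose to the right of the reader; leave alone.
- bottle: White bottle with a red cap, 44 mm wide, 90 mm high, loose to the left of the reader; leave alone.
- brown_bottle: Small brown bottle with a black cap, 28 mm wide, 57 mm high, loose to the left of the reader; leave alone.
- dish: Loose culture dish, 60 mm across, 12 mm high, brown medium, lying on the carrier between four black nubs (7 mm high, 1.5 mm play). Origin under its centre, 26 mm above the table. It rides along with the carrier.
- carrier_seat (a point): Centre of the dish's seat on the carrier, 26 mm above the table, 75 mm behind the fin's middle (reader x); fully home it lies 41 mm behind the hood's front.
Mind the look-alikes: they are no part of the job. What is meant by the dish is not blue or pink, and is the smaller of those in its own colour.

How it is judged:
On the way, in this order (a step that is already met when the one before it is completed fails the run):
1. the carrier is fully home under the hood, the knob still at its home mark (value of joint carrier above 0.09 m and value of joint knob below 0.2 rad), for 0.2 s.
2. the knob has clicked to the first stop (value of joint knob above 0.27 rad).
3. the fingers hold the knob at the third stop (value of joint knob between 1.107 and 1.407 rad and contact force between the fingers and knob above 2 N), for 0.3 s.
At the end, for the whole second after the job is handed in: The knob is at rest at its third stop (1.257 rad, within 0.15 rad); the fingers still pressing on it with more than 2 N, and the carrier is home (within 5 mm of its end stop), with the dish lying level in its seat (within 8 mm of the seat's centre) (all of step 3 and velocity of joint knob between -0.1 and 0.1 rad/s and value of joint carrier above 0.09 m and horizontal distance between dish and carrier_seat below 0.008 m and angle between dish's own z axis and vertical below 0.1 rad); the arm keeps its last pose, push and grip.
It fails at once if the knob leaves its home mark (more than 0.25 rad) before the carrier is home (value of joint knob above 0.25 rad and value of joint carrier below 0.088 m).
It fails at once if the knob goes over the crest towards the fourth stop (value of joint knob above 1.5 rad).
It fails at once if one of the loose things round the reader is moved by more than 30 mm (distance of any of rack, yellow_pot, bottle, brown_bottle from where it was at the start of the episode above 0.03 m).
It also fails if it takes over 61 s, if anything falls off the work surface, if the arm or the gripper's body presses on something with over 40 N, if the wrist force passes 120 N, or if a joint passes its speed limit or range.

## Working session

There is one attempt and no reset: what is moved stays moved. The work goes in short steps, each a Python script; the robot and the scene stay as the last script left them, time stands still between calls to the robot, and variables do not carry over. Pictures are saved under pics/ and viewed, about 8 in all and at most 12, crops included, and the job is handed in when it is done.

```bash
mkdir -p pics; ls
python3 - <<'E'
from station import robot
import cv2,numpy as np
for n in("scene","top"):
    d=robot.get_image(n); cv2.imwrite(f"pics/{n}0.png",d["color"]); np.savez(f"{n}0.npz",**d)
    print(n,d.keys(),np.round(d["K"],1).tolist(),np.round(d["pose"],3).tolist())
o=robot.observe();print(o,robot.grip_point_offset)
E
```

```text
pics
scene dict_keys(['color', 'K', 'pose']) [[497.9, 0.0, 321.5], [0.0, 497.9, 240.4], [0.0, 0.0, 1.0]] [[-0.649, 0.546, -0.53, -0.039], [-0.761, -0.469, 0.449, 0.494], [-0.004, 0.694, 0.72, 0.836], [0.0, 0.0, 0.0, 1.0]]
top dict_keys(['color', 'K', 'pose']) [[497.4, 0.0, 317.6], [0.0, 497.4, 243.5], [0.0, 0.0, 1.0]] [[0.002, 0.986, -0.167, 0.369], [-1.0, 0.005, 0.018, 0.023], [0.019, 0.167, 0.986, 0.982], [0.0, 0.0, 0.0, 1.0]]
{'time_s': 0.1, 'joints': array([-1.36510936e+00,  3.59455532e-01,  1.51133077e+00, -3.35044328e-05,
        1.27251162e+00, -1.15078492e-01]), 'joint_vel': array([ 0.00048113, -0.00145738, -0.0034521 ,  0.00115483,  0.00163013,
        0.00227716]), 'joint_efforts': array([ 7.00299934e-04, -5.16357780e+01, -2.71406597e+01,  6.76050922e-02,
        2.75763829e-02, -4.07247535e-05]), 'tool_pos': array([ 0.18902379, -0.56870816,  0.18347779]), 'eef_rot': array([-3.09959148e+00, -5.01443386e-01,  1.71459249e-04]), 'force': array([ 0.7340817 , -0.4732455 ,  0.56429933]), 'wrist_torque': array([-0.00184205,  0.01598789, -0.04331495]), 'finger_gap': 0.0881349408884597} 0.0187
```

View pics/top0.png

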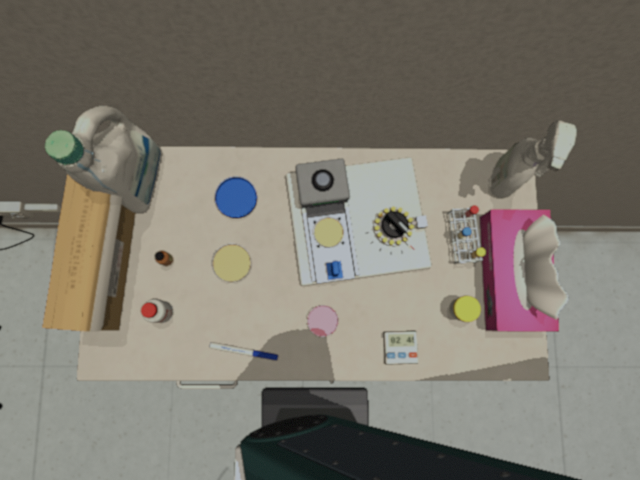

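View pics/scene0.png

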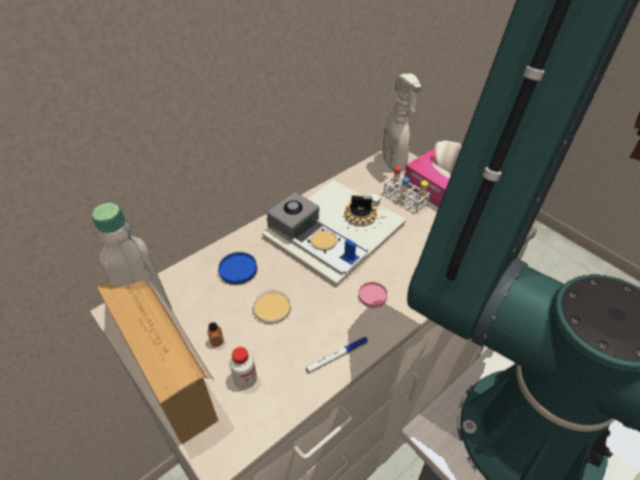

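Top view: the dish candidates are the small tan dish on the carrier (329,233), the large tan dish (232,263), the blue one (236,197) and the pink one (322,320). I choose (329,233), the smaller of the two tan ones, which sits on the carrier. The blue fin is at (334,270); the pen's blue cap at (265,355) could be mistaken for it. The knob is at (398,226), the hood at (323,183). Next I measure roughly, then move over for a close wrist view.

```bash
cat > h.py <<'E'
import numpy as np,cv2
from scipy.spatial.transform import Rotation as R
def ray(d,uv):
    uv=np.atleast_2d(uv).astype(float);K,P=d["K"],d["pose"]
    c=np.c_[(uv[:,0]-K[0,2])/K[0,0],-(uv[:,1]-K[1,2])/K[1,1],-np.ones(len(uv))]
    return P[:3,3],c@P[:3,:3].T
def onz(d,uv,z):
    o,r=ray(d,uv);return o+r*((z-o[2])/r[:,2])[:,None]
def proj(d,p):
    p=np.atleast_2d(p);P=d["pose"];c=(p-P[:3,3])@P[:3,:3];K=d["K"]
    return np.c_[K[0,2]+K[0,0]*c[:,0]/-c[:,2],K[1,2]-K[1,1]*c[:,1]/-c[:,2]]
def tri(d1,u1,d2,u2):
    A=[];b=[]
    for d,u in((d1,u1),(d2,u2)):
        o,r=ray(d,u);r=r[0]/np.linalg.norm(r[0]);M=np.eye(3)-np.outer(r,r);A.append(M);b.append(M@o)
    return np.linalg.lstsq(np.vstack(A),np.hstack(b),rcond=None)[0]
def down(yaw):  # tool pointing down, tool x axis at heading yaw, y axis at yaw-90
    c,s=np.cos(yaw),np.sin(yaw)
    return R.from_matrix(np.array([[c,s,0],[s,-c,0],[0,0,-1]])).as_rotvec()
def blobs(mask,amin=20):
    n,_,s,c=cv2.connectedComponentsWithStats(mask.astype(np.uint8))
    return [(int(s[i,4]),c[i].round(1).tolist(),s[i,:4].tolist()) for i in range(1,n) if s[i,4]>=amin]
E
python3 - <<'E'
from h import *
T=dict(np.load("top0.npz"));S=dict(np.load("scene0.npz"))
for n,d in(("T",T),("S",S)):
    hsv=cv2.cvtColor(d["color"],cv2.COLOR_BGR2HSV);h,s,v=cv2.split(hsv)
    print(n,"blue",blobs((h>100)&(h<125)&(s>130)&(v>50)))
    print(n,"tan",blobs((h>15)&(h<30)&(s>70)&(v>150),60))
    w=(s<28)&(v>195); print(n,"white",blobs(w,500))
    if n=="T":
        nn,l,st,_=cv2.connectedComponentsWithStats(w.astype(np.uint8));
        i=l[255,400]; m=(l==i)
        # front edge: lowest white pixel per column
        cols=np.arange(365,425);fr=np.array([[c,np.where(m[:,c])[0].max()+.5] for c in cols])
        rows=np.arange(180,212);rt=np.array([[np.where(m[r,:440])[0].max()+.5,r] for r in rows])
        for q in(fr,rt):
            p=onz(d,q,0.018)[:,:2];vx,vy,x,y=cv2.fitLine(p.astype(np.float32),cv2.DIST_HUBER,0,1e-4,1e-4).ravel();print(np.degrees(np.arctan2(vy,vx)),x,y)
    print("col",d["color"][255,400] if n=="T" else "")
for nm,uv,z in(("fl",(302,284),.018),("fr",(430,268),.018),("fin",(334,268),.076),("knob",(397,224),.076),("dish",(329,233),.038)):
    print(nm,onz(T,uv,z).round(3))
o,y=np.eye(2)
cv2.imwrite("pics/crop1.png",cv2.resize(T["color"][140:300,270:440],None,fx=4,fy=4,interpolation=cv2.INTER_CUBIC)[:600])
E
```

```text
T blue [(44, [145.8, 143.6], [144, 137, 4, 16]), (1254, [235.6, 197.2], [216, 178, 40, 40]), (20, [465.8, 232.0], [463, 229, 7, 6]), (201, [334.1, 269.9], [327, 262, 15, 17]), (108, [264.5, 354.8], [253, 351, 24, 8])]
T tan [(6040, [74.1, 259.0], [42, 176, 63, 155]), (590, [328.6, 231.7], [315, 218, 28, 28]), (1047, [231.3, 262.5], [213, 245, 37, 36])]
T white []
89.82018 0.09683237 -0.1205247
-2.2378786 0.632162 -0.23947003
col [181 183 177]
S blue [(208, [349.6, 251.8], [342, 240, 16, 23]), (875, [237.3, 267.9], [219, 253, 37, 31]), (95, [355.9, 343.9], [346, 338, 20, 13])]
S tan [(367, [323.4, 239.7], [311, 231, 26, 19]), (6105, [152.4, 338.3], [98, 281, 109, 122]), (843, [271.7, 307.0], [254, 293, 36, 29])]
S white [(2404, [351.3, 216.1], [309, 180, 95, 71]), (568, [330.3, 254.7], [295, 238, 56, 33]), (1638, [622.8, 453.0], [604, 421, 36, 59])]
col 
fl [[0.453 0.035 0.018]]
fr [[ 0.485 -0.215  0.018]]
fin [[ 0.478 -0.024  0.076]]
knob [[ 0.561 -0.142  0.076]]
dish [[ 0.55  -0.016  0.038]]
```

View pics/crop1.png

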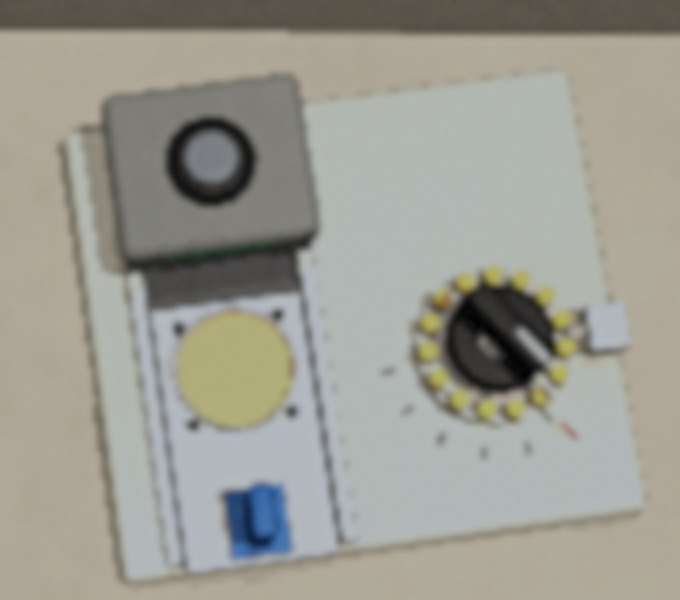

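The crop confirms the chosen dish: small, tan, lying between four nubs on the carrier, with the fin at the carrier's near end. The knob's white pointer lies towards the red home mark, and the reader's yaw is about 7°. Next, a closer wrist view.

Run:
```python
from station import robot
from h import *
p=robot.observe()["tool_pos"];robot.line_to([p[0],p[1],0.32])
for y in (0.127,0.127+np.pi,0.127-np.pi): 
    q=robot.ik([0.50,-0.07,0.34],down(y)); print(y,None if q is None else q.round(2))
q=[robot.ik([0.50,-0.07,0.34],down(y)) for y in (0.127,0.127+np.pi)]
i=0 if q[0] is not None and (q[1] is None or abs(q[0][5])<abs(q[1][5])) else 1
robot.move_to([0.50,-0.07,0.34],down(0.127+np.pi*i))
d=robot.get_image("wrist");np.savez("w1.npz",**d);cv2.imwrite("pics/w1.png",d["color"]);print(i,d["pose"].round(3).tolist(),d["K"].tolist())
print(robot.observe()["force"],robot.observe()["wrist_torque"],robot.observe()["time_s"])
```

```text
0.127 [-0.28  0.11  1.47 -0.    1.57  1.17]
3.268592653589793 [-0.28  0.11  1.47 -0.    1.57 -1.97]
-3.0145926535897933 [-0.28  0.11  1.47 -0.    1.57 -1.97]
0 [[0.126, 0.952, 0.281, 0.577], [-0.992, 0.121, 0.036, -0.061], [0.0, -0.283, 0.959, 0.54], [0.0, 0.0, 0.0, 1.0]] [[427.4711437167718, 0.0, 318.75218034420357], [0.0, 427.4711437167718, 244.86255765236206], [0.0, 0.0, 1.0]]
[ 0.08830701 -0.43554732 -0.87691472] [ 0.03867507  0.00191553 -0.03695001] 3.3167
```

View pics/w1.png

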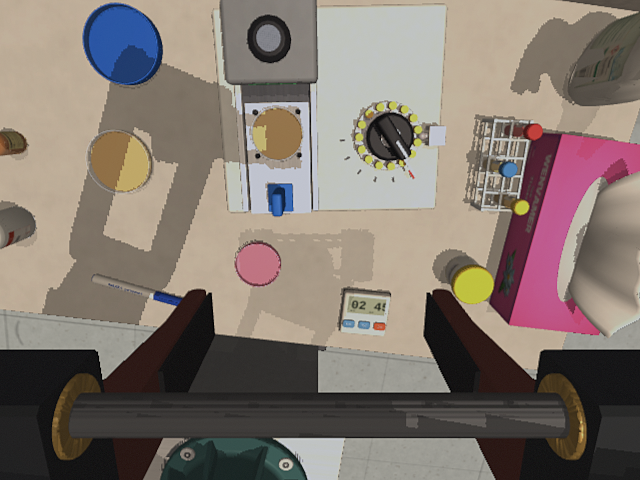

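The wrist view shows the reader's front corners at about (228,212) and (435,209) and its back right corner at (446,5). The fin is at (277,199), the knob at about (390,136) and the hood's front edge near row 82. Now the precise measurements.

Run:
```python
from h import *
W=dict(np.load("w1.npz"));T=dict(np.load("top0.npz"));S=dict(np.load("scene0.npz"))
hsv=cv2.cvtColor(W["color"],cv2.COLOR_BGR2HSV);h,s,v=cv2.split(hsv)
w=((s<35)&(v>170)).astype(np.uint8);n,l=cv2.connectedComponents(w);m=l==l[190,400]
fr=np.array([[c,np.where(m[:,c])[0].max()+1] for c in range(330,430)])
rt=np.array([[np.where(m[r,:470])[0].max()+1,r] for r in list(range(15,115))+list(range(155,200))])
L=[]
for q in(fr,rt):
    p=onz(W,q,0.018)[:,:2];vx,vy,x,y=cv2.fitLine(p.astype(np.float32),cv2.DIST_HUBER,0,1e-4,1e-4).ravel();L.append((vx,vy,x,y));print(np.degrees(np.arctan2(vy,vx)))
(a,b,x,y),(c,e,x2,y2)=L
t=np.linalg.solve([[a,-c],[b,-e]],[x2-x,y2-y]);cor=np.array([x+a*t[0],y+b*t[0]]);print("FR corner",cor)
f=np.array([a,b])*(1 if b>0 else -1); yaw=np.arctan2(-f[0],f[1]);ex=np.array([np.cos(yaw),np.sin(yaw)]);ey=np.array([-ex[1],ex[0]])
org=cor+0.125*ex+0.130*ey;print("yaw",yaw,"org",org)
loc=lambda p:np.c_[(p[:,:2]-org)@ex,(p[:,:2]-org)@ey]
W_=lambda x,y:org+x*ex+y*ey
knob=W_(-.035,-.066);print("knob model",knob)
# yellow pins ring -> circle at z=.036
pm=(h>18)&(h<35)&(s>90)&(v>110);pm[:,:345]=0;pm[:,425:]=0;pm[175:]=0;pm[:95]=0
pb=[q for q in blobs(pm,8)];pp=onz(W,[q[1] for q in pb],.036);print(len(pb))
A=np.c_[2*pp[:,:2],np.ones(len(pp))];k=np.linalg.lstsq(A,(pp[:,:2]**2).sum(1),rcond=None)[0];print("pins centre",k[:2],"r",np.sqrt(k[2]+k[:2]@k[:2]))
# blue fin
for nm,d in(("W",W),("T",T),("S",S)):
    hh,ss,vv=cv2.split(cv2.cvtColor(d["color"],cv2.COLOR_BGR2HSV));bm=(hh>100)&(hh<125)&(ss>130)&(vv>50)
    print(nm,[q for q in blobs(bm,60)])
# predicted fin top corners & others in W
for fx in np.array([-.105,-.10,-.095,-.09]):
    g=W_(fx,.062);print("fin x",fx,[proj(W,[*(W_(fx+i,.062+j)),.076])[0].round(1).tolist() for i,j in((-.013,-.006),(-.013,.006),(.013,.006),(.013,-.006))])
tan=(h>10)&(h<30)&(s>70)&(v>90)&True;tan[:, :240]=0;tan[:,310:]=0
bl=max(blobs(tan));print(bl,"dish loc",loc(onz(W,bl[1],.038)))
# pointer line
wp=(v>190)&(s<50);wp[:120]=0;wp[165:]=0;wp[:,:375]=0;wp[:,418:]=0
print(blobs(wp,5))
cr=W["color"][75:220,215:460];cv2.imwrite("pics/crop2.png",cv2.resize(cr,None,fx=3.2,fy=3.2,interpolation=cv2.INTER_CUBIC))
```

```text
-81.71583
8.53689
FR corner [ 0.4905119  -0.21706198]
yaw 0.14458604 org [ 0.59547687 -0.07040811]
knob model [ 0.57035154 -0.14076233]
15
pins centre [ 0.56860374 -0.14209384] r 0.034005665187207004
W [(5013, [122.0, 44.0], [83, 3, 79, 82]), (208, [508.0, 169.1], [500, 162, 17, 15]), (683, [280.0, 198.3], [268, 184, 25, 32]), (220, [166.8, 298.2], [154, 292, 28, 14])]
T [(1254, [235.6, 197.2], [216, 178, 40, 40]), (201, [334.1, 269.9], [327, 262, 15, 17]), (108, [264.5, 354.8], [253, 351, 24, 8])]
S [(208, [349.6, 251.8], [342, 240, 16, 23]), (875, [237.3, 267.9], [219, 253, 37, 31]), (95, [355.9, 343.9], [346, 338, 20, 13])]
fin x -0.105 [[280.8, 215.1], [270.0, 215.3], [268.8, 192.0], [279.8, 191.8]]
fin x -0.1 [[280.6, 210.7], [269.8, 210.8], [268.5, 187.4], [279.6, 187.2]]
fin x -0.095 [[280.4, 206.2], [269.5, 206.4], [268.3, 182.8], [279.4, 182.6]]
fin x -0.09 [[280.2, 201.7], [269.3, 201.9], [268.1, 178.2], [279.2, 178.0]]
(1997, [276.9, 133.3], [253, 108, 49, 52]) dish loc [[-0.03137981  0.0599118 ]]
[(22, [414.6, 122.7], [411, 120, 7, 5]), (7, [414.6, 135.3], [414, 134, 2, 4]), (39, [401.7, 149.0], [397, 142, 10, 15]), (120, [412.6, 157.7], [404, 145, 14, 20]), (7, [382.1, 161.1], [380, 160, 5, 3]), (5, [394.2, 162.0], [393, 161, 3, 3])]
```

View pics/crop2.png

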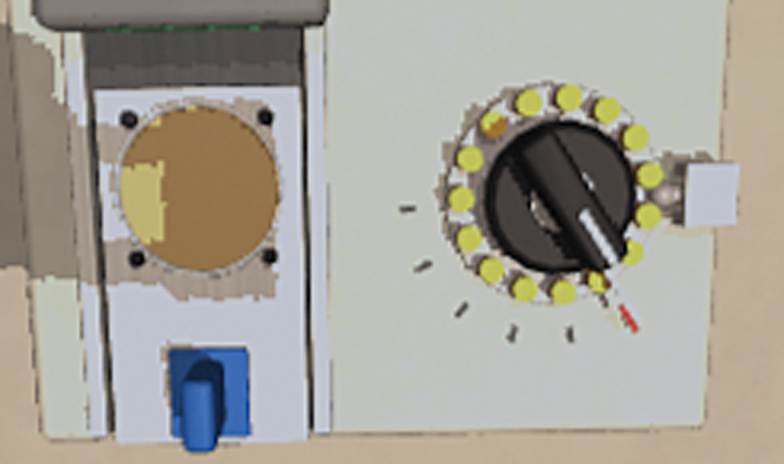

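Measured: yaw 0.145 rad, pin-ring radius 34 mm and dish and fin 75 mm apart, which fits the description. The knob's model position and the pin-ring position agree to 2 mm. Now grip the fin and push.

```bash
cat >> h.py <<'E'
yaw=0.1446;ex=np.array([np.cos(yaw),np.sin(yaw)]);ey=np.array([-ex[1],ex[0]])
fin=np.array([0.4825,-0.0262]);knob=np.array([0.5693,-0.1415])
E
python3 - <<'E'
from station import robot
from h import *
o=robot.observe
robot.gripper_to(0.040,15)
robot.move_to([*fin,0.15],down(yaw))
print("hit",robot.line_to([*fin,0.044],v=0.08,threshold=8),o()["tool_pos"].round(4))
robot.gripper_to(0,20);s=o();print("gap",s["finger_gap"],s["force"].round(2))
if .009<s["finger_gap"]<.016:
    f0=s["force"]
    h=robot.line_to([*(fin+.099*ex),0.044],v=0.04,threshold=10);s=o()
    print("home?",h,(s["tool_pos"][:2]-fin)@ex,(s["tool_pos"][:2]-fin)@ey,(s["force"]-f0).round(2),s["time_s"])
    robot.pause(.3)
d=robot.get_image("wrist");np.savez("w2.npz",**d);cv2.imwrite("pics/w2.png",d["color"])
E
```

```text
hit False [ 0.483  -0.0263  0.0444]
gap 0.0005821635057575779 [0.34 0.39 0.79]
```

View pics/w2.png

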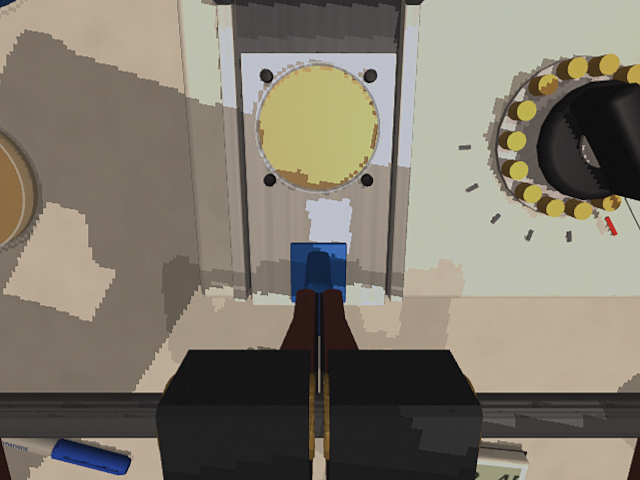

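The fingers closed on nothing (gap 0.6 mm). The fin is at about (319,265), just beyond the fingertips, and the dish is at (319,127). I'll check whether the carrier moved or my fin estimate is off.

Run:
```python
from h import *
for nm,R0 in(("w1",(253,310,95,175)),("w2",(235,400,50,215))):
    W=dict(np.load(nm+".npz"));h,s,v=cv2.split(cv2.cvtColor(W["color"],cv2.COLOR_BGR2HSV))
    t=((h>10)&(h<32)&(s>70)&(v>80)).astype(np.uint8);M=np.zeros_like(t);M[R0[2]:R0[3],R0[0]:R0[1]]=1;t*=M
    c=max(cv2.findContours(t,0,2)[0],key=cv2.contourArea);(u,vv),r=cv2.minEnclosingCircle(c);(e,_,_)=cv2.fitEllipse(cv2.convexHull(c))
    p=onz(W,[e],.038)[0,:2];print(nm,(u,vv),r,e,"dish world",p.round(4),"rel fin x,y",(p-fin)@ex,(p-fin)@ey)
    b=(h>100)&(h<125)&(s>130)&(v>50);print([q for q in blobs(b,100)])
    for x in(0,.01,.02,.03):
        print(x,proj(W,[[*(fin+x*ex+i*ex+j*ey),.076] for i,j in((-.013,-.006),(-.013,.006),(.013,.006),(.013,-.006))]).round(0).tolist(),"base back",proj(W,[*(fin+(x+.013)*ex),.028]).round(0).tolist())
W=dict(np.load("w1.npz"));cv2.imwrite("pics/crop3.png",np.hstack([cv2.resize(W["color"][175:220,255:305],(400,360),interpolation=cv2.INTER_NEAREST),cv2.resize(dict(np.load("w2.npz"))["color"][230:330,264:375],(400,360),interpolation=cv2.INTER_NEAREST)]))
```

```text
w1 (276.6158752441406, 133.4012908935547) 25.7095947265625 (276.8748474121094, 133.30584716796875) dish world [ 0.5558 -0.0156] rel fin x,y 0.07404267907606767 -8.521574858629965e-05
[(5013, [122.0, 44.0], [83, 3, 79, 82]), (208, [508.0, 169.1], [500, 162, 17, 15]), (683, [280.0, 198.3], [268, 184, 25, 32]), (220, [166.8, 298.2], [154, 292, 28, 14])]
0 [[283.0, 215.0], [272.0, 216.0], [271.0, 192.0], [282.0, 192.0]] base back [[280.0, 186.0]]
0.01 [[282.0, 207.0], [271.0, 207.0], [270.0, 183.0], [281.0, 183.0]] base back [[280.0, 177.0]]
0.02 [[282.0, 198.0], [271.0, 198.0], [270.0, 174.0], [281.0, 174.0]] base back [[279.0, 169.0]]
0.03 [[281.0, 188.0], [270.0, 189.0], [269.0, 164.0], [280.0, 164.0]] base back [[279.0, 160.0]]
w2 (318.02557373046875, 126.87220764160156) 61.530303955078125 (317.7802734375, 126.96790313720703) dish world [ 0.556  -0.0148] rel fin x,y 0.0744125003265214 0.0006851837599190983
[(2745, [317.9, 268.3], [291, 243, 55, 93]), (1419, [90.0, 457.8], [51, 440, 80, 35])]
0 [[333.0, 336.0], [305.0, 336.0], [305.0, 280.0], [334.0, 280.0]] base back [[319.0, 247.0]]
0.01 [[333.0, 315.0], [305.0, 315.0], [305.0, 258.0], [334.0, 258.0]] base back [[319.0, 229.0]]
0.02 [[333.0, 294.0], [305.0, 294.0], [305.0, 234.0], [334.0, 234.0]] base back [[319.0, 210.0]]
0.03 [[334.0, 271.0], [305.0, 271.0], [304.0, 210.0], [334.0, 210.0]] base back [[319.0, 191.0]]
```

View pics/crop3.png

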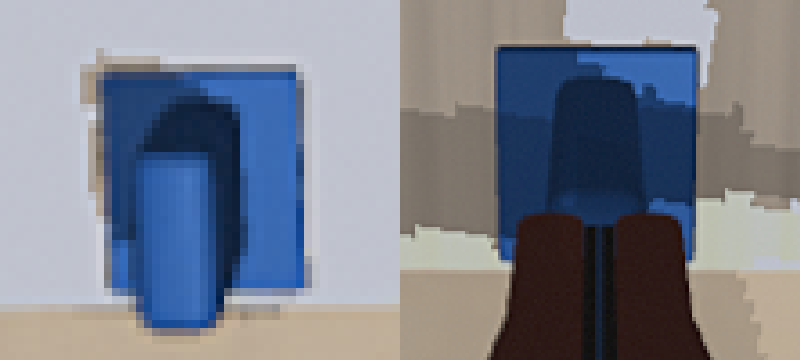

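Unexpected: the blue fin top shows between the fingertips, so the fingers may sit above the fin or in front of it. I'll check where the reported TCP projects to, compared with the fingertips seen.

Run:
```python
from station import robot
from h import *
s=robot.observe();print(s["tool_pos"],R.from_rotvec(s["eef_rot"]).as_matrix().round(3).tolist(),s["finger_gap"],s["force"].round(2))
W1=dict(np.load("w1.npz"));W2=dict(np.load("w2.npz"));print(W2["pose"].round(4).tolist())
y1=np.array([-np.sin(.127),np.cos(.127)]);x1=np.array([np.cos(.127),np.sin(.127)])
for a in(-.0575,-.044,.044,.0575):
    print("w1",a,[proj(W1,[*(np.array([.5,-.07])+a*y1+b*x1),z])[0].round(0).tolist() for b in(-.01,.01) for z in (.34,.36,.38)])
for a in(-.0135,0,.0135):
    print("w2",a,[proj(W2,[*(s["tool_pos"][:2]+a*ey+b*ex),z])[0].round(0).tolist() for b in(-.01,.01) for z in (.044,.064,.084,.104)])
S=robot.get_image("scene");np.savez("s2.npz",**S)
u,v=proj(S,[*fin,.06])[0].astype(int);print(u,v,proj(S,s["tool_pos"]))
cv2.imwrite("pics/s2.png",cv2.resize(S["color"][v-75:v+45,u-80:u+80],(800,600),interpolation=cv2.INTER_CUBIC))
```

```text
[ 0.48251461 -0.0261842   0.04400075] [[0.99, 0.144, 0.0], [0.144, -0.99, 0.0], [0.0, 0.0, -1.0]] 0.00023218428931497478 [0.16 0.51 0.09]
[[0.1444, 0.9492, 0.2797, 0.5597], [-0.9895, 0.1385, 0.041, -0.0147], [0.0002, -0.2827, 0.9592, 0.2438], [0.0, 0.0, 0.0, 1.0]]
w1 -0.0575 [[431.0, 300.0], [442.0, 318.0], [456.0, 339.0], [434.0, 262.0], [446.0, 277.0], [460.0, 294.0]]
w1 -0.044 [[405.0, 300.0], [413.0, 318.0], [423.0, 339.0], [407.0, 263.0], [416.0, 277.0], [427.0, 294.0]]
w1 0.044 [[231.0, 300.0], [222.0, 318.0], [212.0, 339.0], [228.0, 263.0], [219.0, 277.0], [208.0, 295.0]]
w1 0.0575 [[204.0, 300.0], [193.0, 318.0], [179.0, 339.0], [201.0, 263.0], [189.0, 277.0], [175.0, 295.0]]
w2 -0.0135 [[346.0, 300.0], [348.0, 318.0], [352.0, 339.0], [356.0, 366.0], [347.0, 263.0], [349.0, 277.0], [353.0, 295.0], [357.0, 317.0]]
w2 0 [[319.0, 300.0], [319.0, 318.0], [319.0, 339.0], [319.0, 366.0], [319.0, 263.0], [319.0, 277.0], [319.0, 295.0], [319.0, 317.0]]
w2 0.0135 [[292.0, 300.0], [290.0, 318.0], [287.0, 339.0], [283.0, 366.0], [292.0, 263.0], [289.0, 277.0], [286.0, 295.0], [282.0, 317.0]]
349 245 [[349.04341958 250.31802502]]
```

View pics/s2.png

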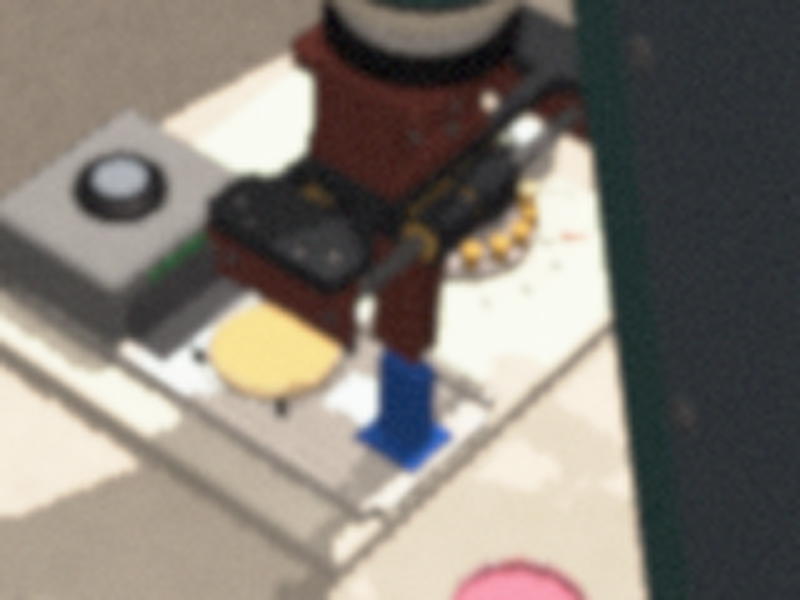

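The scene view shows the closed fingertips resting just above the fin's top (about 400,355 in the crop), while the reported TCP z is 0.044. In both wrist views the visible tips also sit about 35 mm above the stated TCP. So the tool frame disagrees with the real fingers along z. I'll measure that by a gentle touch on the fin's top, which is known to be at 76 mm, and then grip with the corrected offset.

Run:
```python
from station import robot
from h import *
o=robot.observe
h=robot.line_to([*fin,0.028],v=0.01,threshold=4);s=o();z=s["tool_pos"][2];off=.076-z;print("touch",h,s["tool_pos"].round(4),"offset",off,s["force"].round(2))
if h and .02<off<.05:
    open("off.txt","w").write(str(off))
    robot.line_to([*fin,.076+.012-off],v=.06);robot.gripper_to(.040,20)
    print("hit",robot.line_to([*fin,.052-off],v=.05,threshold=8))
    robot.gripper_to(0,20);s=o();print("gap",s["finger_gap"],s["force"].round(2),s["tool_pos"].round(4),s["time_s"])
d=robot.get_image("wrist");np.savez("w3.npz",**d);cv2.imwrite("pics/w3.png",d["color"][200:480])
```

```text
touch True [ 0.4826 -0.0262  0.0374] offset 0.038564357199836745 [-0.89  0.78  4.61]
hit False
gap 0.011764633171328805 [-0.59  4.49  3.26] [ 0.4825 -0.0258  0.0136] 10.6833
```

The touch gives an offset of about 38 mm, and the grip is now real (gap 11.8 mm against a 12 mm fin). Push home.

Run:
```python
from station import robot
from h import *
o=robot.observe
p=o()["tool_pos"];f0=o()["force"]
h=robot.line_to([*(p[:2]+.101*ex),p[2]],v=0.04,threshold=12);s=o()
print(h,(s["tool_pos"][:2]-p[:2])@ex,(s["tool_pos"][:2]-p[:2])@ey,(s["force"]-f0).round(2),s["finger_gap"],s["time_s"])
robot.pause(.3);s=o();print((s["tool_pos"][:2]-p[:2])@ex,(s["force"]-f0).round(2))
for n in("wrist","top"):
    d=robot.get_image(n);np.savez(n+"4.npz",**d);cv2.imwrite(f"pics/{n}4.png",d["color"])
```

```text
True 0.09481751696655653 -4.4605964018979956e-05 [-1.63 -3.15  1.04] 0.011524009944204749 12.8917
0.09483145147124306 [ 0.83 -6.09  0.85]
```

View pics/wrist4.png

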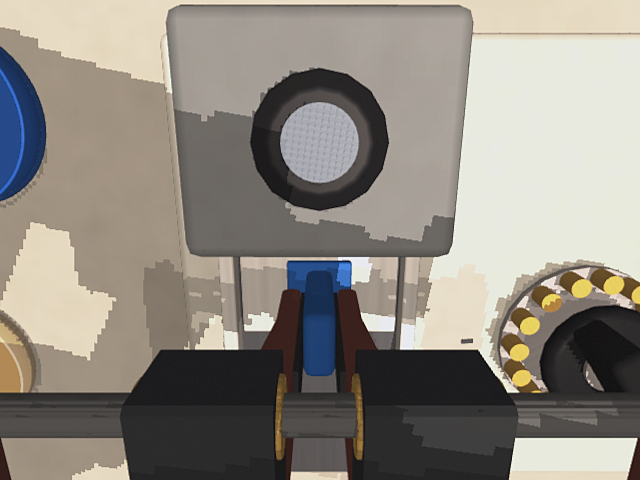

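The carrier travelled 94.8 mm and met its stop, with the fin at (319,320) between the pads and the dish under the hood. Next I nudge once more, release, rise and check the carrier and the knob's pointer from above the knob.

Run:
```python
from station import robot
from h import *
o=robot.observe
s=o();p=s["tool_pos"];print("nudge",robot.line_to([*(p[:2]+.004*ex),p[2]],v=.02,threshold=15));s=o();print((s["tool_pos"][:2]-p[:2])@ex,s["force"].round(1))
robot.gripper_to(.036,20);p=o()["tool_pos"]
robot.line_to([*p[:2],.11],v=.08)
W=dict(np.load("w1.npz"));q=onz(W,[[401.7,149]],.076)[0,:2]-knob;print("pointer",np.linalg.norm(q),"bar x angle",np.arctan2(-q[1],-q[0]),"exp",yaw+.6)
psi=yaw+.6
for b in(0,np.pi,-np.pi):
  for a in(psi,psi-1.257-.15):
    j=robot.ik([*knob,.014],down(a+b));print(b,a,None if j is None else j.round(2))
# look from a pose behind the knob
robot.move_to([*(knob-.075*ex),.17],down(yaw));robot.pause(.1)
d=robot.get_image("wrist");np.savez("w5.npz",**d);cv2.imwrite("pics/w5.png",d["color"])
h,ss,v=cv2.split(cv2.cvtColor(d["color"],cv2.COLOR_BGR2HSV));u0,v0=proj(d,[*knob,.036])[0];print(u0,v0)
pm=(h>15)&(h<35)&(ss>90)&(v>110);Y,X=np.mgrid[:480,:640];pm&=np.hypot(X-u0,Y-v0)<110
pb=[b for b in blobs(pm,40)];pp=onz(d,[b[1] for b in pb],.036)
A=np.c_[2*pp[:,:2],np.ones(len(pp))];k=np.linalg.lstsq(A,(pp[:,:2]**2).sum(1),rcond=None)[0];print(len(pb),"pins centre",k[:2],"r",np.sqrt(k[2]+k[:2]@k[:2]))
```

```text
nudge True
-0.00013103011043758567 [-1.  -0.3  5. ]
pointer 0.015351313379376752 bar x angle 0.7505975126812459 exp 0.7445999999999999
0 0.7445999999999999 [-0.36  0.54  1.7  -0.    0.9   0.46]
0 -0.6624 [-0.36  0.54  1.7  -0.    0.9   1.87]
3.141592653589793 0.7445999999999999 [-0.36  0.54  1.7  -0.    0.9  -2.68]
3.141592653589793 -0.6624 [-0.36  0.54  1.7  -0.    0.9  -1.27]
-3.141592653589793 0.7445999999999999 [-0.36  0.54  1.7  -0.    0.9  -2.68]
-3.141592653589793 -0.6624 [-0.36  0.54  1.7  -0.    0.9  -1.27]
320.96243618109787 123.76178956442956
15 pins centre [ 0.56827431 -0.14243008] r 0.03375794500701512
```

View pics/w5.png

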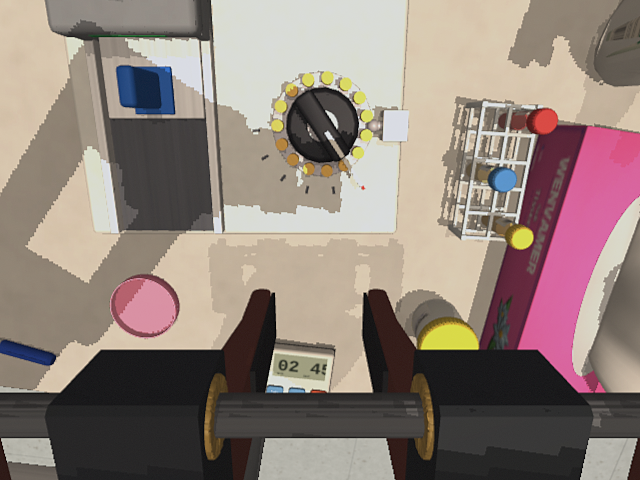

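The carrier stays home after release (blue fin at (145,88), just before the hood), and the pointer still lies at the home mark (363,187). The bar angle measures 0.751 against 0.745 expected, and the pin centre repeats to within 0.5 mm. Now grip the knob.

```bash
sed -i 's/knob=.*/knob=np.array([0.5686,-0.1421])/' h.py
python3 - <<'E'
from station import robot
from h import *
o=robot.observe;psi=yaw+.6
robot.gripper_to(.036,30)
robot.move_to([*knob,.10],down(psi))
print("hit",robot.line_to([*knob,.0145],v=.05,threshold=6),o()["tool_pos"].round(4),o()["force"].round(2))
s=o();print(s["wrist_torque"].round(3))
robot.gripper_to(0,35);s=o();print("gap",s["finger_gap"],s["force"].round(2),s["wrist_torque"].round(3),s["eef_rot"].round(3),s["time_s"])
E
```

```text
hit False [ 0.5689 -0.1422  0.0148] [ 1.01  0.09 -0.63]
[-0.037 -0.032 -0.013]
gap 0.013727614330253457 [-0.31 -0.23  1.87] [ 0.062  0.017 -0.014] [2.926 1.143 0.   ] 19.525
```

The grip is good: gap 13.7 mm against the 14 mm bar, and almost no side force. Now I turn in small steps, logging the torque to count clicks, to the first stop.

```bash
cat > turn.py <<'E'
import sys
from station import robot
from h import *
a0,a1=map(float,sys.argv[1:3]);psi=yaw+.6;p=robot.observe()["tool_pos"]
p=np.array([*knob,.0145])
for a in np.linspace(a0,a1,int(round((a1-a0)/.06))+1)[1:]:
    robot.line_to(p,rotation=down(psi-a));robot.pause(.05);s=robot.observe()
    m=R.from_rotvec(s["eef_rot"]).as_matrix();ang=psi-np.arctan2(m[1,0],m[0,0])
    print(f"{a:.3f} act {ang:.3f} Tz {s['wrist_torque'][2]:.3f} F {np.linalg.norm(s['force']):.1f} gap {s['finger_gap']*1e3:.2f} t {s['time_s']:.2f}")
E
python3 turn.py 0 0.419
```

```text
0.060 act 0.058 Tz 0.096 F 1.7 gap 13.89 t 19.82
0.120 act 0.117 Tz 0.092 F 2.4 gap 13.66 t 20.12
0.180 act 0.177 Tz 0.092 F 2.0 gap 13.46 t 20.43
0.239 act 0.237 Tz 0.052 F 2.0 gap 13.71 t 20.73
0.299 act 0.297 Tz 0.068 F 2.3 gap 13.94 t 21.02
0.359 act 0.357 Tz 0.026 F 2.3 gap 13.78 t 21.32
0.419 act 0.416 Tz 0.124 F 3.7 gap 13.89 t 21.62
```

The torque drops past 0.21 rad and rises again at 0.419: the first click. Continue to the third stop.

```bash
python3 turn.py 0.419 1.257
python3 - <<'E'
from station import robot
from h import *
robot.pause(.5);s=robot.observe();print(s["wrist_torque"].round(3),s["force"].round(2),s["finger_gap"])
for n in("wrist","top"):
    d=robot.get_image(n);np.savez(n+"6.npz",**d);cv2.imwrite(f"pics/{n}6.png",d["color"])
c=cv2.resize(dict(np.load("top6.npz"))["color"][130:340,130:490],None,fx=2.2,fy=2.2)
cv2.imwrite("pics/f.png",c)
c=np.load("wrist6.npz")["color"];cv2.imwrite("pics/f2.png",c)
E
```

```text
0.479 act 0.476 Tz 0.141 F 4.5 gap 13.59 t 21.93
0.539 act 0.536 Tz 0.098 F 5.6 gap 14.09 t 22.23
0.599 act 0.596 Tz 0.100 F 4.9 gap 14.05 t 22.52
0.658 act 0.656 Tz 0.077 F 5.9 gap 13.83 t 22.82
0.718 act 0.716 Tz 0.119 F 5.8 gap 13.75 t 23.12
0.778 act 0.776 Tz 0.064 F 5.8 gap 13.54 t 23.43
0.838 act 0.835 Tz 0.003 F 7.3 gap 13.93 t 23.73
0.898 act 0.895 Tz 0.166 F 6.0 gap 13.88 t 24.02
0.958 act 0.955 Tz 0.095 F 7.4 gap 14.18 t 24.32
1.018 act 1.015 Tz 0.077 F 6.6 gap 13.83 t 24.62
1.077 act 1.075 Tz 0.107 F 6.5 gap 14.18 t 24.93
1.137 act 1.134 Tz 0.121 F 7.0 gap 14.02 t 25.23
1.197 act 1.194 Tz 0.065 F 6.1 gap 13.94 t 25.52
1.257 act 1.254 Tz 0.107 F 7.0 gap 13.43 t 25.82
[-1.261  0.003  0.13 ] [-0.51 -8.31  1.15] 0.01372711778963589
```

View pics/f2.png

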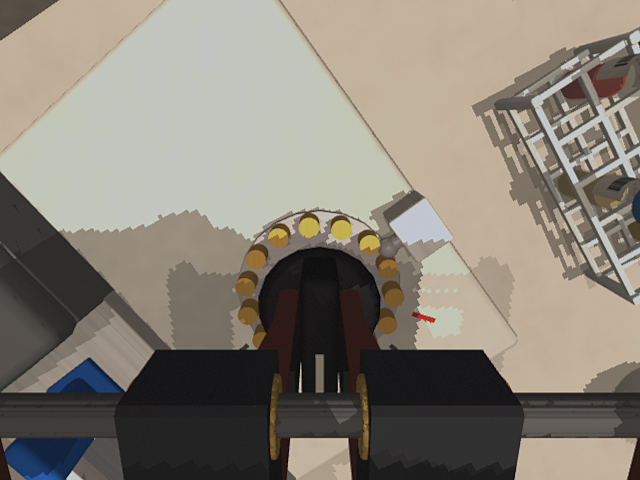

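View pics/f.png

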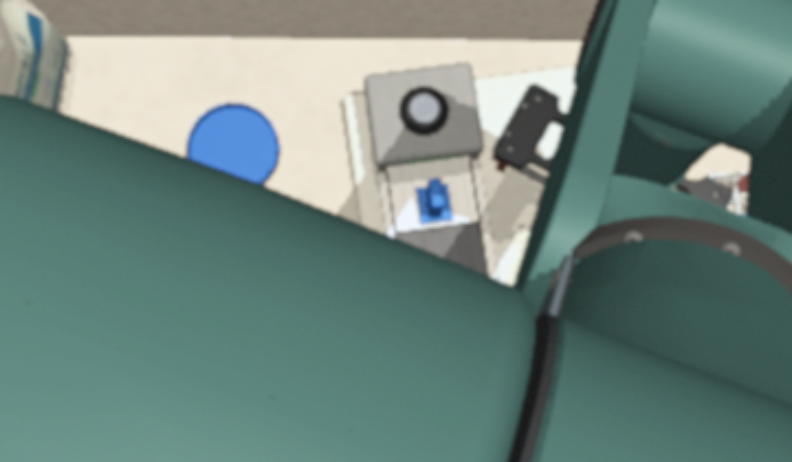

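The bar (column 319, pointer at (319,373)) lies exactly along the closed fingers, so the knob is at the tool's angle of 1.254 rad. The top view shows the fin still home before the hood. The torque pattern gave three clicks. Handing in.

Run:
```python
from station import robot
s=robot.observe();print(s["time_s"],s["finger_gap"],s["wrist_torque"].round(3));print(robot.sign_off())
```

```text
26.425 0.013972202909558196 [-1.324 -0.021  0.068]
the job is handed in; nothing more can be done
None
```

I pushed the carrier home and then turned the knob clockwise to the third stop. I handed the job in at 26.4 s with the fingers still holding the knob; no verdict was reported.

**Checks that agreed:**
- **Carrier:** It travelled 94.8 mm and a further nudge met the stop. After release, and again at the end, the blue fin stood just before the hood.
- **Knob:** The tool had turned 1.254 rad against 1.257 wanted. The bar lay along the closed fingers, with a gap of 13.7–14.0 mm on the 14 mm bar and the grip set to 35 N.

**What disagreed or could not be checked:**
- **Tool frame:** The real fingertips end about 38 mm short of the stated TCP. My first grip therefore closed above the fin without moving anything. I measured the offset with a light touch on the fin's top and corrected all later heights.
- **Clicks:** The wrist torque was noisy. The drop at the first stop and the rises on leaving the first and second were clear, but the arrival at the third was less so. I judged that one by the angle and the bar's alignment.
- **Dish:** It is hidden under the hood, so I could not see it in its seat at the end.
- **Loose things:** The bottle and brown bottle were not in view in the last pictures, nor was most of the right side apart from the rack. No unexpected contact force showed up in any move.

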